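Fill the gaps in the pigment rack

TASK

Two pockets of the wooden pigment rack are empty: put the two spare white-capped jars from the red mat into them, one in each, standing upright on the pocket floor. Lower them in rather than dropping them, and leave the jars already in the rack and everything else on the table where they are.

Things in the scene. Friction and masses are not known exactly. Their poses are not given: they have to be found in the camera images.
- rack: Fixed light-wood rack, 176 x 256 mm, 26 mm high, with six round pockets in 2 rows of 3. Origin: centre of its underside, on the work surface; its x axis runs along the 176 mm side, y along the 256 mm side, z up. It may stand left or right of the robot's centre line, turned by up to about 17 degrees.
- rack_hole0 (a point): Centre of the mouth of pocket 0, level with the rack's top face (26 mm above the work surface); in the rack's axes at x -40, y -80 mm. Every pocket is 46 mm in diameter and 18 mm deep (its black floor is 8 mm above the work surface). Which two pockets are empty changes from run to run.
- rack_hole1 (a point): Centre of the mouth of pocket 1, level with the rack's top face (26 mm above the work surface); in the rack's axes at x -40, y +0 mm. Every pocket is 46 mm in diameter and 18 mm deep (its black floor is 8 mm above the work surface). Which two pockets are empty changes from run to run.
- rack_hole2 (a point): Centre of the mouth of pocket 2, level with the rack's top face (26 mm above the work surface); in the rack's axes at x -40, y +80 mm. Every pocket is 46 mm in diameter and 18 mm deep (its black floor is 8 mm above the work surface). Which two pockets are empty changes from run to run.
- rack_hole3 (a point): Centre of the mouth of pocket 3, level with the rack's top face (26 mm above the work surface); in the rack's axes at x +40, y -80 mm. Every pocket is 46 mm in diameter and 18 mm deep (its black floor is 8 mm above the work surface). Which two pockets are empty changes from run to run.
- rack_hole4 (a point): Centre of the mouth of pocket 4, level with the rack's top face (26 mm above the work surface); in the rack's axes at x +40, y +0 mm. Every pocket is 46 mm in diameter and 18 mm deep (its black floor is 8 mm above the work surface). Which two pockets are empty changes from run to run.
- rack_hole5 (a point): Centre of the mouth of pocket 5, level with the rack's top face (26 mm above the work surface); in the rack's axes at x +40, y +80 mm. Every pocket is 46 mm in diameter and 18 mm deep (its black floor is 8 mm above the work surface). Which two pockets are empty changes from run to run.
- stock0: A pigment jar already in one of the rack's pockets: upright coloured cylinder 36 mm in diameter and 75 mm tall with a white cap of the same diameter (the top 20 mm). Origin: centre of its underside, z along its axis. About 90 g. Standing in a pocket, its top is 83 mm above the work surface; 80 mm from one pocket's centre to the next along the rack's sides, 113 mm diagonally.
- stock1: A pigment jar already in one of the rack's pockets: upright coloured cylinder 36 mm in diameter and 75 mm tall with a white cap of the same diameter (the top 20 mm). Origin: centre of its underside, z along its axis. About 90 g. Standing in a pocket, its top is 83 mm above the work surface; 80 mm from one pocket's centre to the next along the rack's sides, 113 mm diagonally.
- stock2: A pigment jar already in one of the rack's pockets: upright coloured cylinder 36 mm in diameter and 75 mm tall with a white cap of the same diameter (the top 20 mm). Origin: centre of its underside, z along its axis. About 90 g. Standing in a pocket, its top is 83 mm above the work surface; 80 mm from one pocket's centre to the next along the rack's sides, 113 mm diagonally.
- stock3: A pigment jar already in one of the rack's pockets: upright coloured cylinder 36 mm in diameter and 75 mm tall with a white cap of the same diameter (the top 20 mm). Origin: centre of its underside, z along its axis. About 90 g. Standing in a pocket, its top is 83 mm above the work surface; 80 mm from one pocket's centre to the next along the rack's sides, 113 mm diagonally.
- spare0: A spare pigment jar of the same kind and size (36 mm diameter, 75 mm tall, white cap, 60 to 125 g) standing upright on the red mat. Origin: centre of its underside (4 mm above the work surface at the start), z along its axis.
- spare1: A spare pigment jar of the same kind and size (36 mm diameter, 75 mm tall, white cap, 60 to 125 g) standing upright on the red mat. Origin: centre of its underside (4 mm above the work surface at the start), z along its axis.
- mat: Fixed red mat, 200 x 190 mm, 4 mm thick, on the other side of the robot's centre line from the rack, with the two spare jars on it. Origin: centre of its underside.
- bowl: Bystander: yellow plastic bowl, 110 mm across, 45 mm high. Origin: centre of its underside.
- paste_pot: Bystander: open blue ceramic cup, 84 mm across, 55 mm high. Origin: centre of its underside.
- seal: Bystander: green stone seal, 30 x 30 mm, 66 mm high. Origin: centre of its underside.
- paperweight: Bystander: dark wooden bar, 35 x 200 x 22 mm, lying flat. Origin: centre of its underside.
- brush: Bystander: wooden-handled brush lying on the table. Origin: on its underside.
- glue: Bystander: white bottle with an orange cap, 60 mm in diameter, 130 mm tall. Origin: centre of its underside.

How it is judged:
By the outcome, as a careful person would: the job done as asked, in the order asked, and still so for the second after the job is handed in, with the robot touching nothing.
It also fails if it takes over 58 s, if anything falls off the work surface, if the arm or the gripper's body presses on something with over 40 N, if the wrist force passes 120 N, or if a joint passes its speed limit or range.

ROBOT

A 6-joint arm with a two-finger parallel gripper is mounted at the origin on the work surface. World frame = base frame: x ahead of the robot, y to its left, z up, the work surface at z = 0. Lengths are in m, angles in rad, forces in N, time in s.
With the tool pointing down it reaches from about 0.3 to 0.875 m from the base axis. Payload 6.4 kg.
Tool frame: the origin (TCP) lies between the finger pads; the fingertips stand 11 mm ahead of it and the grasp point (between the pads) lies 8 mm behind it; z points along the fingers, y is the line along which they close (so a half turn about z gives the same grasp; the last joint's range is limited). The gripper opens to 88 mm and grips with 3 to 60 N. Pads are 18 mm wide; open, the fingers measure 123 mm over their backs; the gripper's body (75 mm by 187 mm) begins 45 mm behind the grasp point.
Start: joints at [-1.431, 0.181, 1.607, -0, 1.354, -0.206], TCP at [0.195, -0.541, 0.25] pointing down, gripper open.
Joint ranges: [-2.99, 2.99], [-0.89, 2.07], [0.3, 2.58], [-1.14, 4.28], [0, 2.63], [-3.12, 3.12]. Speed limits (rad/s): [2.57, 2.57, 3.01, 3.14, 3.14, 3.14].

INTERFACE

Orientations are given as a 3x3 rotation matrix whose columns are the frame's x, y, z axes.
In Python, from bench import observe, vision, ctrl gives the robot as it stands.
- The arm moves only by the tool carry_out, never from a script. Its argument "commands" is a list of rows, each a list of 7 numbers: the turn, a rotation vector about the tool's x, y, z in degrees, then the shift along the tool's x, y, z in mm, then the opening, from 0 (shut) to 1 (fully open). A call has 1 to 8 rows; each row is the pose to reach, as a shift and turn from the pose commanded when the call began, along the tool's axes at that moment; what a row does not reach only later rows make up. A row lasts 1/10 s, in which the tool goes at most 50 mm and 8.59 degrees, less where a joint would pass 70% of its speed; a pose out of reach is approached as far as the arm can. A call with a gripper value outside its range is refused whole. The fingers move at their own pace and stop on an object; "newtons" is the grip in N (left out, the last holds). Time passes only in rows, so rows that repeat a pose let the fingers close. It gives the time, the measured TCP pose, the force, the opening and the grip force at its end, in the units of the state.
- observe(): the state, without advancing time (a new reading comes with each control period).
- vision.get_image(name): name is "side" or "top"; returns a dict with "img" (384x512x3 uint8, red, green, blue), "fx", "fy", "cx", "cy" (pixels), "rvec" (rotation vector, rad) and "tvec" (3), from world to camera coordinates, as OpenCV has them. Camera axes: x right, y down, z forward; pixel columns grow to the right and rows downward; lengths in m; the calibration is good to about 2 mm. A picture is of the moment at which its call begins. There is no depth.
- ctrl.finish_job(): hands the job in; it is judged then, once.
The state is a dict: "time": time; "joint_pos": joint angles; "joint_velocities": joint speeds; "effort": joint torques, N m; "tcp_pos": TCP position; "eef_rot": TCP orientation; "wrist_force": force on the tool from outside, world axes, zero at the start; "torque": the same for the moment, N m; "width": finger opening in m; "gripper_force": force on a finger pad.
Only numpy, scipy, OpenCV 4.12 (cv2) and the standard library are available. Lean on these libraries where they do the work, as an engineer would, in place of code of your own. Each camera call takes 0.05 s, during which the arm holds its last target. There are 200 camera calls.

## Working session

There is one attempt and no reset: what is moved stays moved. The work goes in short steps, Python scripts to look and compute and a tool call to move; the robot and the scene stay as the last step left them, time stands still between calls to the robot, and variables do not carry over. Pictures are saved under pics/ and viewed, at most 10 in all, crops included, and the job is handed in when it is done.

Besides the shell and the picture viewer there is one more tool, called as a command line: name --pt "numbers of a row" for each row, then --argument value for the rest. carry_out: Moves the arm, as the interface text tells. Its arguments: {"type":"object","properties":{"commands":{"type":"array"},"newtons":{"type":"number"}},"required":["commands"]}

```bash
mkdir -p pics; python3 - <<'E'
from bench import observe, vision
import cv2,pickle
d={}
for n in("top","side"):
    d[n]=vision.get_image(n); cv2.imwrite(f"pics/{n}0.png",cv2.resize(d[n]["img"][:,:,::-1],(800,600)))
    print(n,{k:v for k,v in d[n].items() if k!="img"})
pickle.dump(d,open("d0.pkl","wb"))
s=observe();print(s)
E
```

```text
top {'fx': 473.8101128897556, 'fy': 473.8101128897556, 'cx': 256.5379136110249, 'cy': 192.32503021451876, 'rvec': array([ 2.13518297, -2.1177794 ,  0.19699547]), 'tvec': array([-0.00455215,  0.62432808,  1.56060329])}
side {'fx': 411.7370424383901, 'fy': 411.7370424383901, 'cx': 249.06843357040157, 'cy': 195.53487541704345, 'rvec': array([ 2.23099138, -0.34602789,  0.17480154]), 'tvec': array([-0.56451615,  0.1497758 ,  1.25653193])}
{'time': 0.1, 'joint_pos': array([-1.43128280e+00,  1.81457844e-01,  1.60787889e+00, -1.54078554e-05,
        1.35379861e+00, -2.06298040e-01]), 'joint_velocities': array([-1.56400192e-03, -2.95110039e-03, -3.14664300e-03,  9.90129417e-05,
        7.50859926e-04,  1.66269395e-03]), 'effort': array([ 5.67431762e-04, -4.34819770e+01, -3.42696512e+01,  7.05083949e-02,
        3.40261194e-02, -2.47470558e-05]), 'tcp_pos': array([ 0.19485093, -0.54049676,  0.2489193 ]), 'eef_rot': array([[ 9.40799579e-01,  3.38963273e-01, -2.29427946e-04],
       [ 3.38963216e-01, -9.40798390e-01,  1.52560146e-03],
       [ 3.01277420e-04, -1.51305284e-03, -9.99998810e-01]]), 'wrist_force': array([ 0.25733273, -0.48816992, -0.08221034]), 'torque': array([ 0.03143044, -0.05978025,  0.01874796]), 'gripper_force': 0.0, 'width': 0.08824795204235701}
```

View pics/top0.png

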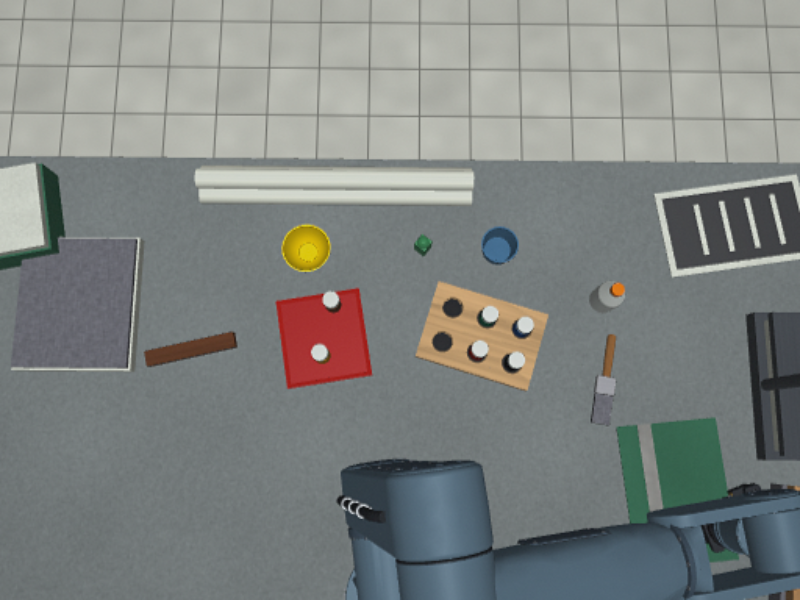

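View pics/side0.png

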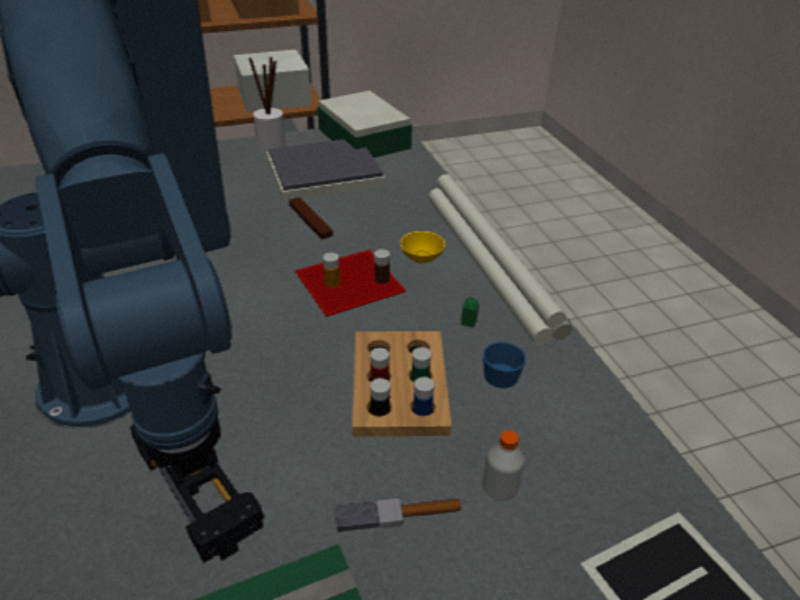

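The top view (800x600) shows the empty pockets at about (453,307) and (442,342), the rack centre near (482,335), the spare caps at (331,300) and (319,352), and the arm away at the lower right. In the side view, the spares stand on the mat at (331,270) and (382,266).

```bash
cat > h.py <<'E'
import numpy as np,cv2
def ray(im,uv,z):
    R=cv2.Rodrigues(im["rvec"])[0];t=im["tvec"].ravel()
    d=R.T@np.array([(uv[0]-im["cx"])/im["fx"],(uv[1]-im["cy"])/im["fy"],1]);c=-R.T@t
    return (c+d*(z-c[2])/d[2])
def proj(im,p):
    K=np.array([[im["fx"],0,im["cx"]],[0,im["fy"],im["cy"]],[0,0,1]])
    return cv2.projectPoints(np.array(p,float).reshape(-1,3),im["rvec"],im["tvec"],K,None)[0].reshape(-1,2)
def blobs(mask,amin,amax):
    n,l,s,c=cv2.connectedComponentsWithStats(mask.astype(np.uint8))
    return [(c[i],s[i]) for i in range(1,n) if amin<=s[i][4]<=amax]
def caps(im,box):
    hsv=cv2.cvtColor(im["img"],cv2.COLOR_RGB2HSV)
    m=(hsv[...,1]<50)&(hsv[...,2]>(150 if im["cy"]<194 else 110))
    b=np.zeros_like(m);x0,y0,x1,y1=box;b[y0:y1,x0:x1]=1
    return blobs(m&b,30,400)
E
python3 - <<'E'
import pickle,numpy as np,cv2
from h import *
d=pickle.load(open("d0.pkl","rb"));im=d["top"]
np.set_printoptions(precision=4,suppress=True)
print("top caps")
for c,s in caps(im,(175,180,355,252)): print(c,s,ray(im,c,.081))
print("side caps")
for c,s in caps(d["side"],(185,155,300,270)): print(c,s,ray(d["side"],c,.073))
hsv=cv2.cvtColor(im["img"],cv2.COLOR_RGB2HSV)
wood=((hsv[...,0]>8)&(hsv[...,0]<22)&(hsv[...,1]>60)&(hsv[...,2]>100)).astype(np.uint8)
wood[:, :255]=0; wood[:,360:]=0; wood[:170]=0;wood[255:]=0
cs,_=cv2.findContours(wood,cv2.RETR_EXTERNAL,cv2.CHAIN_APPROX_NONE);k=max(cs,key=cv2.contourArea)
P=np.array([ray(im,p[0],.026)[:2] for p in k],np.float32)
r=cv2.minAreaRect(P*1000);print("rack",r,cv2.boxPoints(r))
dark=(hsv[...,2]<50);dark[:, :265]=0;dark[:,345:]=0;dark[:185]=0;dark[245:]=0
for c,s in blobs(dark,20,400): print("dark",c,s,ray(im,c,.026),ray(im,c,.008))
red=((hsv[...,0]<6)|(hsv[...,0]>174))&(hsv[...,1]>180);red=red.astype(np.uint8);red[:,250:]=0
cs,_=cv2.findContours(red,cv2.RETR_EXTERNAL,cv2.CHAIN_APPROX_NONE);k=max(cs,key=cv2.contourArea)
r=cv2.minAreaRect(np.array([ray(im,p[0],.004)[:2] for p in k],np.float32)*1000);print("mat",r)
for n,uv in (("seal",(423,244)),("bowl",(306,248)),("pot",(500,245)),("glue",(613,290))): print(n,ray(im,np.array(uv)*.64,.05))
E
```

```text
top caps
[211.2118 191.1294] [207 186  10  11  85] [0.6228 0.1531 0.081 ]
[313.4941 200.4706] [309 196  10  10  85] [ 0.5938 -0.1907  0.081 ]
[335.9655 207.3333] [331 203  11  10  87] [ 0.5711 -0.2655  0.081 ]
[306.7753 222.5393] [302 218  11  10  89] [ 0.5192 -0.1673  0.081 ]
[203.931  225.2069] [199 220  11  11  87] [0.5075 0.1743 0.081 ]
[330.4205 229.7045] [326 225  10  11  88] [ 0.4959 -0.2454  0.081 ]
side caps
[244.     161.7778] [239 159  11   6  45] [0.6254 0.1619 0.073 ]
[211.3182 163.9318] [207 162  10   5  44] [0.5099 0.1835 0.073 ]
[242.5  226.25] [237 223  12   8  76] [ 0.5209 -0.159   0.073 ]
[269.4474 226.0658] [264 222  12   9  76] [ 0.5974 -0.1821  0.073 ]
[270.9888 245.4382] [265 241  13   9  89] [ 0.5743 -0.258   0.073 ]
[242.764  246.3034] [237 242  13   9  89] [ 0.4975 -0.2374  0.073 ]
rack ((554.5714111328125, -178.3178253173828), (255.66818237304688, 177.15516662597656), 73.1009521484375) [[ 432.6591 -274.8835]
 [ 602.1645 -326.3801]
 [ 676.4836  -81.7521]
 [ 506.9783  -30.2555]]
dark [289.0761 196.5652] [284 192  11  10  92] [ 0.6161 -0.1127  0.026 ] [ 0.6193 -0.114   0.008 ]
dark [309.2222 204.9259] [306 199  11  10  27] [ 0.5873 -0.1824  0.026 ] [ 0.5901 -0.1845  0.008 ]
dark [282.4875 218.0125] [277 213  12  11  80] [ 0.5408 -0.0897  0.026 ] [ 0.5432 -0.0907  0.008 ]
dark [324.9189 233.2703] [322 227  10  11  37] [ 0.4894 -0.235   0.026 ] [ 0.4911 -0.2377  0.008 ]
mat ((549.654541015625, 174.2010040283203), (196.03570556640625, 187.89865112304688), 9.64765453338623)
seal [ 0.7541 -0.0478  0.05  ]
bowl [0.7426 0.2124 0.05  ]
pot [ 0.7532 -0.2193  0.05  ]
glue [ 0.6532 -0.4666  0.05  ]
```

carry_out --pt "0 0 2.5 35 -28 0 0.7" --pt "0 0 5 70 -56 0 0.7" --pt "0 0 7.5 105 -84 0 0.7" --pt "0 0 10 140 -112 0 0.7" --pt "0 0 12.5 175 -140 0 0.7" --pt "0 0 15 210 -168 0 0.7" --pt "0 0 17.5 245 -196 0 0.7" --pt "0 0 19.8 280 -224 0 0.7" --newtons 20

```text
time: 0.9
tcp_pos: [0.3829, -0.2335, 0.2496]
eef_rot: [[1.0, -0.002, -0.0], [-0.002, -1.0, 0.0], [-0.0, -0.0, -1.0]]
wrist_force: [0.7, -0.6, 0.8]
width: 0.0616
gripper_force: 0.0
```

carry_out --pt "0 0 0 27 -42 0 0.7" --pt "0 0 0 54 -84 0 0.7" --pt "0 0 0 81 -126 0 0.7" --pt "0 0 0 108 -168 0 0.7" --pt "0 0 0 135 -210 0 0.7" --pt "0 0 0 162 -252 10 0.7" --pt "0 0 0 189 -294 25 0.7" --pt "0 0 0 216 -336 40 0.7"

```text
time: 1.7
tcp_pos: [0.5964, 0.0986, 0.2106]
eef_rot: [[1.0, 0.001, 0.0], [0.001, -1.0, -0.0], [0.0, 0.0, -1.0]]
wrist_force: [0.1, -1.4, 0.7]
width: 0.062
gripper_force: 0.0
```

carry_out --pt "0 0 0 12 -26 20 0.7" --pt "0 0 0 24 -52 40 0.7" --pt "0 0 0 24 -52 55 0.7" --pt "0 0 0 24 -52 55 0.7" --pt "0 0 0 24 -52 55 0.7"

```text
time: 2.2
tcp_pos: [0.6192, 0.1477, 0.156]
eef_rot: [[1.0, -0.0, -0.001], [-0.0, -1.0, -0.0], [-0.001, 0.0, -1.0]]
wrist_force: [0.2, -0.5, 0.6]
width: 0.0615
gripper_force: 0.0
```

carry_out --pt "0 0 0 4 -5 10 0.7" --pt "0 0 0 4 -5 30 0.7" --pt "0 0 0 4 -5 50 0.7" --pt "0 0 0 4 -5 70 0.7" --pt "0 0 0 4 -5 85 0.7" --pt "0 0 0 4 -5 100 0.7" --pt "0 0 0 4 -5 100 0.7"

```text
time: 2.9
tcp_pos: [0.6223, 0.1531, 0.0541]
eef_rot: [[1.0, -0.0, -0.003], [-0.0, -1.0, -0.0], [-0.003, 0.0, -1.0]]
wrist_force: [-1.4, -0.8, 0.1]
width: 0.0619
gripper_force: 0.0
```

carry_out --pt "0 0 0 0 0 0 0.3" --pt "0 0 0 0 0 0 0.3" --pt "0 0 0 0 0 0 0.3" --pt "0 0 0 0 0 0 0.3" --pt "0 0 0 0 0 0 0.3" --pt "0 0 0 0 0 0 0.3" --newtons 20

```text
time: 3.5
tcp_pos: [0.6244, 0.1536, 0.0571]
eef_rot: [[1.0, 0.0, 0.002], [0.0, -1.0, 0.0], [0.002, -0.0, -1.0]]
wrist_force: [0.7, -0.5, 5.8]
width: 0.0355
gripper_force: 19.8
```

carry_out --pt "0 0 0 0 0 -10 0.3" --pt "0 0 0 0 0 -40 0.3" --pt "0 0 0 0 0 -75 0.3" --pt "0 0 0 0 15 -105 0.3" --pt "0 0 0 -2 45 -120 0.3" --pt "0 0 0 -4 80 -120 0.3" --pt "0 0 0 -5 115 -120 0.3" --pt "0 0 0 -6 150 -120 0.3"

```text
time: 4.3
tcp_pos: [0.6172, 0.0025, 0.1767]
eef_rot: [[1.0, 0.001, -0.0], [0.001, -1.0, 0.0], [-0.0, -0.0, -1.0]]
wrist_force: [0.8, -0.1, -1.6]
width: 0.036
gripper_force: 19.8
```

carry_out --pt "0 0 0 0 35 0 0.3" --pt "0 0 0 0 70 0 0.3" --pt "0 0 0 0 95 0 0.3" --pt "0 0 0 0 110 0 0.3" --pt "0 0 0 -1 117 0 0.3" --pt "0 0 0 -1 117 10 0.3" --pt "0 0 0 -1 117 20 0.3" --pt "0 0 0 -1 117 20 0.3"

```text
time: 5.1
tcp_pos: [0.6152, -0.1116, 0.1535]
eef_rot: [[1.0, 0.002, -0.004], [0.002, -1.0, 0.002], [-0.004, -0.002, -1.0]]
wrist_force: [-0.5, 0.2, -0.5]
width: 0.0354
gripper_force: 19.8
```

```bash
python3 - <<'E'
from bench import observe, vision
from h import *
np.set_printoptions(precision=4,suppress=True)
im=vision.get_image("side");s=observe();print(s["tcp_pos"],s["eef_rot"],s["width"],s["gripper_force"])
top=vision.get_image("top")
cr=im["img"][130:280,190:340];cv2.imwrite("pics/c1.png",np.hstack([cv2.resize(cr,(400,400)),cv2.resize(top["img"][150:270,230:350],(400,400))])[:,:,::-1])
E
```

```text
[ 0.6157 -0.1119  0.1544] [[ 1.      0.0016 -0.003 ]
 [ 0.0017 -1.      0.0014]
 [-0.003  -0.0014 -1.    ]] 0.03558084544947747 19.845693726092577
```

View pics/c1.png

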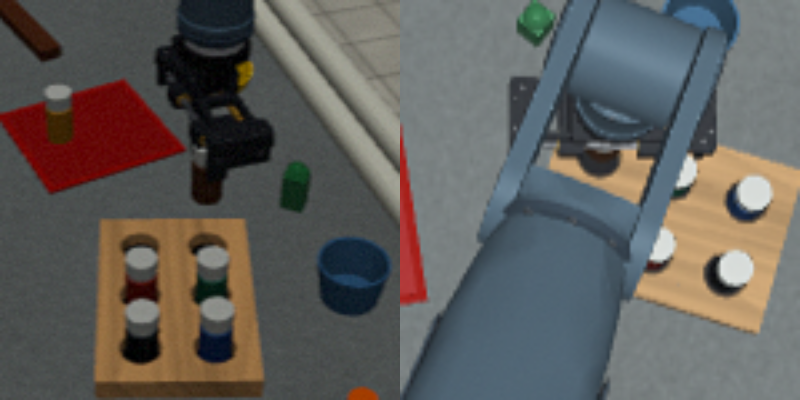

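The side crop shows the held jar upright at (207,180), directly above the far pocket (208,243). The top crop is mostly hidden by the arm. I'll lower to just above the mouth and check.

carry_out --pt "0 0 0 1 1.5 10 0.3" --pt "0 0 0 1 1.5 25 0.3" --pt "0 0 0 1 1.5 40 0.3" --pt "0 0 0 1 1.5 55 0.3" --pt "0 0 0 1 1.5 66 0.3" --pt "0 0 0 1 1.5 66 0.3" --pt "0 0 0 1 1.5 66 0.3" --pt "0 0 0 1 1.5 66 0.3"

```text
time: 6.0
tcp_pos: [0.6183, -0.1152, 0.091]
eef_rot: [[1.0, 0.0, 0.001], [0.0, -1.0, -0.0], [0.001, 0.0, -1.0]]
wrist_force: [-0.6, 0.0, 0.1]
width: 0.0354
gripper_force: 19.8
```

```bash
python3 - <<'E'
from bench import observe, vision
from h import *
np.set_printoptions(precision=4,suppress=True)
im=vision.get_image("side");s=observe();t=s["tcp_pos"];print(t,s["eef_rot"][:,2],s["wrist_force"])
p=proj(im,[[t[0],t[1],t[2]-.053],[.617,-.1135,.026],[.617,-.1135,.008],[t[0],t[1],t[2]-.02],[t[0]-.018,t[1],t[2]-.04],[t[0]+.018,t[1],t[2]-.04]]);print(p)
cr=im["img"][150:250,210:310];cr=cv2.resize(cr,(600,600),interpolation=cv2.INTER_NEAREST)
for q in p: cv2.circle(cr,tuple(int(v) for v in (q-[210,150]+.5)*6),3,(255,0,255),-1)
cv2.imwrite("pics/c2.png",cr[:,:,::-1])
E
```

```text
[ 0.6184 -0.1152  0.0911] [ 0.0016 -0.0006 -1.    ] [ 0.3102  0.2278 -1.261 ]
[[268.0139 218.8581]
 [267.2855 221.4341]
 [267.0883 225.5829]
 [268.3987 210.9677]
 [262.7371 216.9302]
 [273.5544 214.6378]]
```

View pics/c2.png

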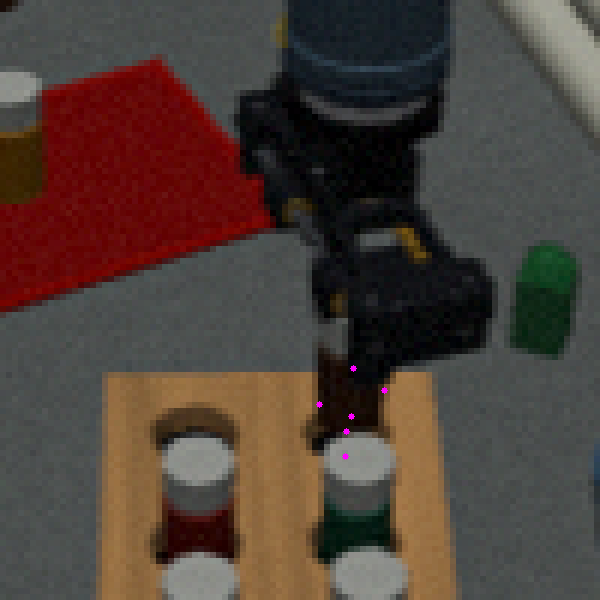

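The held jar spans columns 317–380 (6x crop). The pocket's left edge is at 305 and its projected centre at 346, so the jar is within about 1 mm of centre and I'll lower it in.

carry_out --pt "0 0 0 -1 -1.5 3 0.3" --pt "0 0 0 -1 -1.5 8 0.3" --pt "0 0 0 -1 -1.5 13 0.3" --pt "0 0 0 -1 -1.5 18 0.3" --pt "0 0 0 -1 -1.5 22 0.3" --pt "0 0 0 -1 -1.5 25 0.3" --pt "0 0 0 -1 -1.5 27 0.3" --pt "0 0 0 -1 -1.5 27 0.3"

```text
time: 6.85
tcp_pos: [0.6165, -0.1134, 0.0628]
eef_rot: [[1.0, 0.0, -0.001], [0.0, -1.0, 0.0], [-0.001, -0.0, -1.0]]
wrist_force: [-0.1, 0.0, -1.0]
width: 0.0355
gripper_force: 19.8
```

carry_out --pt "0 0 0 0 0 1 0.3" --pt "0 0 0 0 0 1 0.3" --pt "0 0 0 0 0 2 0.3" --pt "0 0 0 0 0 2 0.3" --pt "0 0 0 0 0 2 0.3"

```text
time: 7.35
tcp_pos: [0.6167, -0.1135, 0.0613]
eef_rot: [[1.0, 0.0, 0.0], [0.0, -1.0, -0.0], [0.0, 0.0, -1.0]]
wrist_force: [0.2, -0.1, 0.2]
width: 0.0357
gripper_force: 19.8
```

carry_out --pt "0 0 0 0 0 0.5 0.3" --pt "0 0 0 0 0 0.5 0.3" --pt "0 0 0 0 0 1 0.3" --pt "0 0 0 0 0 1 0.3" --pt "0 0 0 0 0 1 0.3"

```text
time: 7.85
tcp_pos: [0.6172, -0.1136, 0.0611]
eef_rot: [[1.0, 0.0, 0.001], [0.0, -1.0, -0.0], [0.001, 0.0, -1.0]]
wrist_force: [-0.8, 0.2, 6.5]
width: 0.0352
gripper_force: 19.8
```

carry_out --pt "0 0 0 0 0 0 0.45" --pt "0 0 0 0 0 0 0.5" --pt "0 0 0 0 0 0 0.6" --pt "0 0 0 0 0 0 0.6" --pt "0 0 0 0 0 0 0.6"

```text
time: 8.35
tcp_pos: [0.6166, -0.1134, 0.06]
eef_rot: [[1.0, 0.0, -0.0], [0.0, -1.0, 0.0], [-0.0, -0.0, -1.0]]
wrist_force: [-0.0, 0.2, -0.1]
width: 0.0532
gripper_force: 0.0
```

carry_out --pt "0 0 0 0 0 -10 0.6" --pt "0 0 0 0 0 -30 0.6" --pt "0 0 0 0 0 -60 0.6" --pt "0 0 0 0 0 -95 0.6" --pt "0 0 0 -10 -35 -100 0.7" --pt "0 0 0 -25 -75 -100 0.7" --pt "0 0 0 -40 -115 -100 0.7" --pt "0 0 0 -55 -155 -100 0.7"

```text
time: 9.15
tcp_pos: [0.5612, 0.0428, 0.1613]
eef_rot: [[1.0, -0.0, 0.001], [-0.0, -1.0, -0.0], [0.001, 0.0, -1.0]]
wrist_force: [0.1, 0.5, 0.0]
width: 0.0618
gripper_force: 0.0
```

carry_out --pt "0 0 0 -12 -35 0 0.7" --pt "0 0 0 -25 -70 0 0.7" --pt "0 0 0 -37 -105 0 0.7" --pt "0 0 0 -48 -125 0 0.7" --pt "0 0 0 -53 -132 0 0.7" --pt "0 0 0 -53 -132 0 0.7"

```text
time: 9.75
tcp_pos: [0.5083, 0.1741, 0.1607]
eef_rot: [[1.0, 0.002, 0.001], [0.002, -1.0, -0.0], [0.001, 0.0, -1.0]]
wrist_force: [0.6, -0.2, -0.2]
width: 0.0616
gripper_force: 0.0
```

```bash
python3 - <<'E'
from bench import observe, vision
from h import *
np.set_printoptions(precision=4,suppress=True)
im=vision.get_image("top")
s=observe();print(s["time"],s["tcp_pos"],s["width"])
for c,b in caps(im,(175,180,355,252)): print(c,b[4],ray(im,c,.081))
sd=vision.get_image("side")
for c,b in caps(sd,(185,155,300,270)): print(c,b[4])
cv2.imwrite("pics/c3.png",np.hstack([cv2.resize(sd["img"][130:280,190:340],(400,400)),cv2.resize(im["img"][150:270,230:350],(400,400))])[:,:,::-1])
E
```

```text
9.8 [0.5089 0.1733 0.1607] 0.061612053404749935
[290.3647 193.5529] 85 [ 0.6167 -0.1132  0.081 ]
[313.4941 200.4706] 85 [ 0.5938 -0.1907  0.081 ]
[336.0227 207.3523] 88 [ 0.5711 -0.2657  0.081 ]
[306.7753 222.5393] 89 [ 0.5192 -0.1673  0.081 ]
[330.4205 229.7045] 88 [ 0.4959 -0.2454  0.081 ]
[211.2326 163.9767] 43
[267.7692 207.9231] 65
[242.5616 226.3014] 73
[269.4306 226.0694] 72
[242.8452 246.3571] 84
[271.131  245.4881] 84
```

View pics/c3.png

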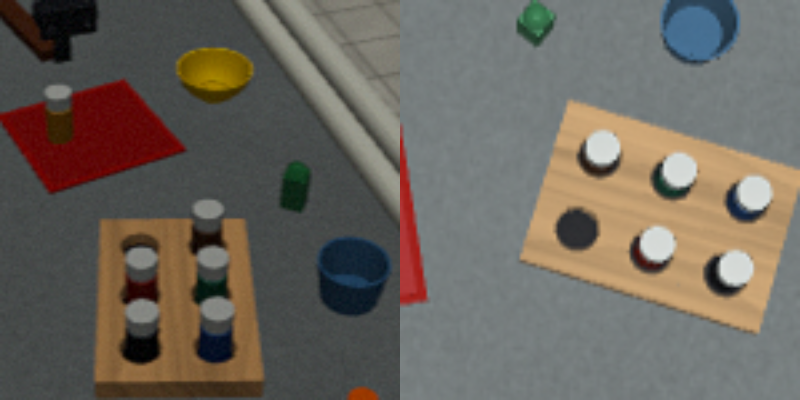

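The first jar stands upright in the far pocket (side 207,225; top 600,150), and the stock jars haven't moved. The near pocket is still empty (577,230). Next is the second jar.

carry_out --pt "0 0 0 0 0 10 0.7" --pt "0 0 0 0 0 30 0.7" --pt "0 0 0 0 0 50 0.7" --pt "0 0 0 0 0 70 0.7" --pt "0 0 0 0 0 90 0.7" --pt "0 0 0 0 0 104 0.7" --pt "0 0 0 0 0 104 0.7" --pt "0 0 0 0 0 104 0.7"

```text
time: 10.65
tcp_pos: [0.5088, 0.1731, 0.0561]
eef_rot: [[1.0, -0.0, -0.0], [-0.0, -1.0, -0.0], [-0.0, 0.0, -1.0]]
wrist_force: [0.2, -1.1, -0.3]
width: 0.0618
gripper_force: 0.0
```

carry_out --pt "0 0 0 0 0 0 0.3" --pt "0 0 0 0 0 0 0.3" --pt "0 0 0 0 0 0 0.3" --pt "0 0 0 0 0 0 0.3" --pt "0 0 0 0 0 0 0.3" --pt "0 0 0 0 0 0 0.3" --newtons 20

```text
time: 11.25
tcp_pos: [0.5092, 0.1736, 0.0568]
eef_rot: [[1.0, 0.0, 0.001], [0.0, -1.0, 0.0], [0.001, -0.0, -1.0]]
wrist_force: [-0.1, 0.2, 3.8]
width: 0.0356
gripper_force: 20.0
```

carry_out --pt "0 0 0 0 0 -10 0.3" --pt "0 0 0 0 0 -40 0.3" --pt "0 0 0 0 0 -75 0.3" --pt "0 0 0 2 15 -105 0.3" --pt "0 0 0 6 45 -115 0.3" --pt "0 0 0 10 80 -115 0.3" --pt "0 0 0 14 115 -115 0.3" --pt "0 0 0 18 150 -115 0.3"

```text
time: 12.05
tcp_pos: [0.5264, 0.0225, 0.1717]
eef_rot: [[1.0, 0.001, 0.0], [0.001, -1.0, 0.0], [0.0, -0.0, -1.0]]
wrist_force: [0.9, -0.1, -0.5]
width: 0.0356
gripper_force: 20.0
```

carry_out --pt "0 0 0 5 35 0 0.3" --pt "0 0 0 9 70 0 0.3" --pt "0 0 0 12 95 0 0.3" --pt "0 0 0 13 108 0 0.3" --pt "0 0 0 13.5 114 10 0.3" --pt "0 0 0 13.5 114 30 0.3" --pt "0 0 0 13.5 114 45 0.3" --pt "0 0 0 13.5 114 45 0.3"

```text
time: 12.85
tcp_pos: [0.538, -0.0887, 0.1231]
eef_rot: [[1.0, 0.001, -0.006], [0.001, -1.0, 0.002], [-0.006, -0.002, -1.0]]
wrist_force: [-0.1, 0.6, -0.8]
width: 0.0354
gripper_force: 20.0
```

carry_out --pt "0 0 0 0 0 15 0.3" --pt "0 0 0 0 0 30 0.3" --pt "0 0 0 0 0 36 0.3" --pt "0 0 0 0 0 36 0.3" --pt "0 0 0 0 0 36 0.3"

```text
time: 13.35
tcp_pos: [0.5403, -0.0905, 0.0902]
eef_rot: [[1.0, 0.0, 0.0], [0.0, -1.0, 0.0], [0.0, -0.0, -1.0]]
wrist_force: [0.5, 0.2, -1.6]
width: 0.0352
gripper_force: 20.0
```

```bash
python3 - <<'E'
from bench import observe, vision
from h import *
np.set_printoptions(precision=4,suppress=True)
im=vision.get_image("side");s=observe();t=s["tcp_pos"];print(t,s["eef_rot"][:,2],s["wrist_force"])
p=proj(im,[[t[0],t[1],t[2]-.053],[.5405,-.0905,.026],[t[0]-.018,t[1],t[2]-.04],[t[0]+.018,t[1],t[2]-.04]]);print(p)
cr=im["img"][150:250,190:290];cr=cv2.resize(cr,(600,600),interpolation=cv2.INTER_NEAREST)
for q in p: cv2.circle(cr,tuple(int(v) for v in (q-[190,150]+.5)*6),3,(255,0,255),-1)
cv2.imwrite("pics/c4.png",cr[:,:,::-1])
E
```

```text
[ 0.5406 -0.0906  0.0906] [ 0.0007 -0.0002 -1.    ] [ 0.795   0.5967 -1.1276]
[[242.1182 218.9288]
 [242.0943 221.6277]
 [236.5871 217.0011]
 [247.5835 214.7076]]
```

View pics/c4.png

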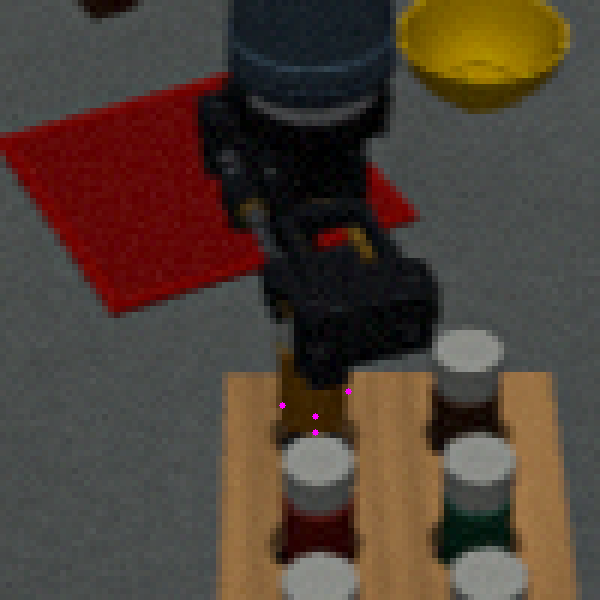

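The jar spans columns 281–347 over a pocket at about 275–357, so it's centred. Lowering it now.

carry_out --pt "0 0 0 0 0 3 0.3" --pt "0 0 0 0 0 8 0.3" --pt "0 0 0 0 0 13 0.3" --pt "0 0 0 0 0 18 0.3" --pt "0 0 0 0 0 22 0.3" --pt "0 0 0 0 0 25 0.3" --pt "0 0 0 0 0 27 0.3" --pt "0 0 0 0 0 27 0.3"

```text
time: 14.2
tcp_pos: [0.54, -0.0904, 0.0629]
eef_rot: [[1.0, 0.0, -0.001], [0.0, -1.0, 0.0], [-0.001, -0.0, -1.0]]
wrist_force: [0.8, -0.5, 0.8]
width: 0.035
gripper_force: 20.0
```

carry_out --pt "0 0 0 0 0 1 0.3" --pt "0 0 0 0 0 1 0.3" --pt "0 0 0 0 0 2 0.3" --pt "0 0 0 0 0 2 0.3" --pt "0 0 0 0 0 2 0.3"

```text
time: 14.7
tcp_pos: [0.5402, -0.0905, 0.0613]
eef_rot: [[1.0, 0.0, 0.0], [0.0, -1.0, -0.0], [0.0, 0.0, -1.0]]
wrist_force: [0.6, 0.3, -1.0]
width: 0.0355
gripper_force: 20.0
```

carry_out --pt "0 0 0 0 0 0.5 0.3" --pt "0 0 0 0 0 0.5 0.3" --pt "0 0 0 0 0 1 0.3" --pt "0 0 0 0 0 1 0.3" --pt "0 0 0 0 0 1 0.3"

```text
time: 15.2
tcp_pos: [0.5406, -0.0906, 0.0608]
eef_rot: [[1.0, 0.0, 0.001], [0.0, -1.0, -0.0], [0.001, 0.0, -1.0]]
wrist_force: [-1.2, 0.9, 5.8]
width: 0.0353
gripper_force: 19.9
```

Force shows the jar on the floor, so release and retreat.

carry_out --pt "0 0 0 0 0 0 0.45" --pt "0 0 0 0 0 0 0.5" --pt "0 0 0 0 0 0 0.6" --pt "0 0 0 0 0 0 0.6" --pt "0 0 0 0 0 0 0.6"

```text
time: 15.7
tcp_pos: [0.5401, -0.0904, 0.06]
eef_rot: [[1.0, 0.0, -0.0], [0.0, -1.0, 0.0], [-0.0, -0.0, -1.0]]
wrist_force: [0.2, 0.6, 0.2]
width: 0.0529
gripper_force: 0.0
```

carry_out --pt "0 0 0 0 0 -10 0.6" --pt "0 0 0 0 0 -30 0.6" --pt "0 0 0 0 0 -60 0.6" --pt "0 0 0 0 0 -95 0.6" --pt "0 0 0 -10 -40 -130 0.6" --pt "0 0 0 -25 -80 -140 0.6" --pt "0 0 0 -40 -120 -140 0.6" --pt "0 0 0 -55 -160 -140 0.6"

```text
time: 16.5
tcp_pos: [0.485, 0.0708, 0.2019]
eef_rot: [[1.0, -0.0, 0.003], [-0.0, -1.0, -0.0], [0.003, 0.0, -1.0]]
wrist_force: [1.2, 1.1, -0.4]
width: 0.0531
gripper_force: 0.0
```

carry_out --pt "0 0 0 0 -40 0 0.6" --pt "0 0 0 0 -80 0 0.6" --pt "0 0 0 0 -100 0 0.6" --pt "0 0 0 0 -100 0 0.6" --pt "0 0 0 0 -100 0 0.6"

```text
time: 17.0
tcp_pos: [0.4851, 0.1695, 0.2006]
eef_rot: [[1.0, 0.002, 0.0], [0.002, -1.0, -0.0], [0.0, 0.0, -1.0]]
wrist_force: [1.1, 0.2, -0.7]
width: 0.0527
gripper_force: 0.0
```

```bash
python3 - <<'E'
from bench import observe, vision
from h import *
np.set_printoptions(precision=4,suppress=True)
im=vision.get_image("top");sd=vision.get_image("side")
s=observe();print(s["time"],s["tcp_pos"])
for c,b in caps(im,(175,180,355,252)): print(c,b[4],ray(im,c,.081))
cv2.imwrite("pics/c5.png",np.hstack([cv2.resize(sd["img"][130:280,190:340],(400,400)),cv2.resize(im["img"][130:270,220:360],(400,400))])[:,:,::-1])
E
```

```text
17.1 [0.4853 0.1686 0.2004]
[290.3647 193.5529] 85 [ 0.6167 -0.1132  0.081 ]
[313.4941 200.4706] 85 [ 0.5938 -0.1907  0.081 ]
[335.9655 207.3333] 87 [ 0.5711 -0.2655  0.081 ]
[283.2727 216.2273] 88 [ 0.5397 -0.0892  0.081 ]
[306.7753 222.5393] 89 [ 0.5192 -0.1673  0.081 ]
[330.4205 229.7045] 88 [ 0.4959 -0.2454  0.081 ]
```

View pics/c5.png

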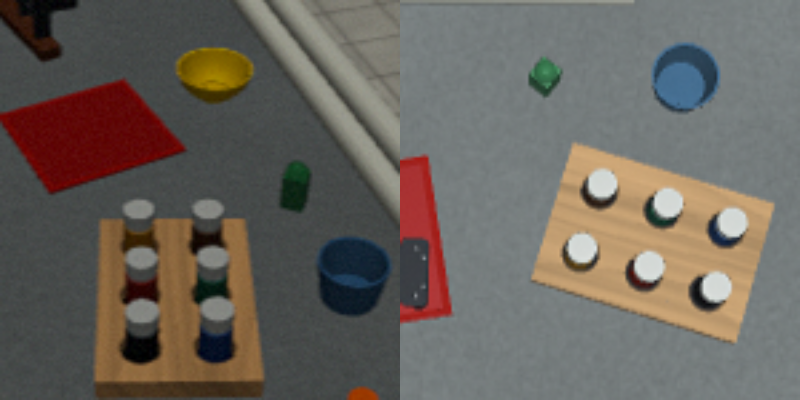

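All six jars stand upright in the rack; the new ones are at (138,225) and (207,225) in the side crop. The other jars and objects haven't moved.

```bash
python3 -c "
from bench import ctrl
print(ctrl.finish_job())"
```

```text
the job is handed in; nothing more can be done
None
```

Both spare jars are in the two empty pockets, lowered in and standing upright on the pocket floor; the final pictures show the stock jars unmoved and nothing else disturbed, and the job was handed in at about 17 s of the 58 s allowed.

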